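# Complete the colour wheel in the paint tray

### The arm

A 6-joint arm with a two-finger parallel gripper is mounted at the origin on a cart in front of the work surface, level with it; the furniture and walls round the work are solid. World frame = base frame: x ahead of the robot, y to its left, z up, the work surface at z = 0. Lengths are in mm, angles in rad, forces in N, time in s.
With the tool pointing down it reaches from about 325 to 775 mm from the base axis. Payload 9.3 kg.
Tool frame: the origin (TCP) lies on the centre line of the jaws, within the pads' length; the fingertips stand r.tips_ahead ahead of it and the grasp point (between the pads) lies 2 mm behind it (r.tips_ahead is the distance from the TCP to the fingertips, in mm); z points along the fingers, y is the line along which they close (so a half turn about z gives the same grasp; the last joint's range is limited). The gripper opens to 85 mm and grips with 20 to 120 N. Pads are 22 mm wide; open, the fingers measure 114 mm over their backs; the gripper's body (76 mm by 85 mm) begins 54 mm behind the grasp point. The pads swing forward as they close: fully open they stand 13 mm farther back than shut.
Start: joints at [-1.416, 0.259, 0.021, 1.334, 0, 1.418], TCP at [166.623, -524.15, 248.279] pointing down, gripper open.
Joint ranges: [-3.04, 3.04], [-0.91, 1.82], [-1.04, 1.36], [-1.92, 1.95], [-1.52, 1.45], [-3.14, 3.14]. Speed limits (rad/s): [2.22, 2.22, 2.79, 3.14, 3.14, 3.14].

### API

Orientations are given as a unit quaternion [x, y, z, w].
In Python, from rig import sensors, vision, r gives the robot as it stands. The module is installed in compiled form; this text tells all that it offers.
- The arm moves only by the shell command python3 -m crank 'ROWS' [OPENING] [FORCE]. ROWS is text: rows parted by semicolons, each of 4 numbers parted by spaces: the shift along the tool's x, y, z in mm, then the turn about the tool's z in degrees. A call has 1 to 8 rows; each row shifts and turns the commanded pose from where the row before left it, along the tool's axes as they then stand; what a row does not reach is not made up. A row lasts 1/8 s, in which the tool goes at most 62.5 mm and 10.7 degrees, less where a joint would pass 70% of its speed; a pose out of reach is approached as far as the arm can. A call is refused whole if a number of a shift passes 62.5 or a number of a turn 10.7, either way. A call with a gripper value outside its range is refused whole. OPENING is the finger opening in mm, from 0 to 85.4, set as the call begins (- or left out, the last holds). The fingers move at their own pace and stop on an object; FORCE is the grip in N (left out, the last holds). Time passes only in rows, so rows that do not move let the fingers close. It gives the time, the measured TCP pose, the force, the opening and the grip force at its end, in the units of the state.
- sensors.observe(): the state, without advancing time (a new reading comes with each control period).
- vision.get_image(name): name is "side" or "top"; returns (picture, depth): 400x640x3 uint8, blue, green, red; 400x640 float32, mm along the optical axis (not along the pixel's ray), 0 where there is no reading.
- vision.camera_params(name): a dict with "mtx" (3x3 intrinsics, pixels), "k1" (the pictures are not rectified: a ray, as slopes to the right and down, at radius r is drawn at 1 + k1 r^2 times it, then the intrinsics apply), "eye" and "rotation" of the camera in the world. Camera axes: x right, y up, looking along -z (the intrinsics and any distortion apply to the point x, -y, -z); pixel columns grow to the right and rows downward; lengths in mm; the calibration is good to about 2 mm. A picture is of the moment at which its call begins. camera_params takes no time and is no camera call.
- r.job_done(): hands the job in; it is judged then, once.
The state is a dict: "clock": time; "qpos": joint angles; "joint_vel": joint speeds; "joint_torque": joint torques, N m; "position": TCP position; "eef_rot": TCP orientation; "wrist_force": force on the tool from outside, world axes, zero at the start; "wrist_torque": the same for the moment, N m; "width": finger opening in mm; "finger_force": force on a finger pad.
Only numpy, scipy, OpenCV 4.12 (cv2) and the standard library are available. Lean on these libraries where they do the work, as an engineer would, in place of code of your own. Each camera call takes 0.05 s, during which the arm holds its last target. There are 200 camera calls.

### The job

Finish the colour wheel in the round grey tray, where the red, ochre and blue paint cups already stand in every other well: set each mixed colour in the empty well between the two colours it was mixed from - purple between red and blue, olive green between ochre and blue, brown between red and ochre - and the small white cup in the middle well. The sticker on each lid shows its colour. Every cup must stand upright, fully down in its well and let go; leave the red, ochre and blue cups in their wells and do not disturb the mint cup, which is not part of the wheel.

Things in the scene. Friction and masses are not known exactly. Their poses are not given: they have to be found in the camera images.
- tray: fixed round grey plastic tray, 282 mm across; origin under its centre, on the table; z up. Floor 6 mm above the table. Six wells on a circle of radius 98 mm, at 0, 60 .. 300 deg from its x axis, and a smaller one at its centre: 7 mm high collars on the floor, flaring from 55 to 66 mm inside, 71 over all (middle: 46 to 57, 62). Red, ochre, blue stand in alternate wells, in any arrangement
- cup_red: round lidded plastic paint cup, 71 mm across the rim (top 6 mm), 55 mm tall, tapering evenly to a 49 mm foot; about 0.07 kg; origin at the centre of its underside, z up; red paint, 33 mm round sticker painted red on the lid; stands in a ring well of the tray at the start and stays there
- cup_ochre: round lidded plastic paint cup, 71 mm across the rim (top 6 mm), 55 mm tall, tapering evenly to a 49 mm foot; about 0.07 kg; origin at the centre of its underside, z up; ochre (yellow-brown) paint, 33 mm round sticker painted ochre on the lid; stands in a ring well of the tray at the start and stays there
- cup_blue: round lidded plastic paint cup, 71 mm across the rim (top 6 mm), 55 mm tall, tapering evenly to a 49 mm foot; about 0.07 kg; origin at the centre of its underside, z up; blue paint, 33 mm round sticker painted blue on the lid; stands in a ring well of the tray at the start and stays there
- cup_purple: round lidded plastic paint cup, 71 mm across the rim (top 6 mm), 55 mm tall, tapering evenly to a 49 mm foot; about 0.07 kg; origin at the centre of its underside, z up; dull dark purple paint, 33 mm round sticker painted purple on the lid; stands loose on the table beside the tray; goes into the ring well between red and blue
- cup_olive: round lidded plastic paint cup, 71 mm across the rim (top 6 mm), 55 mm tall, tapering evenly to a 49 mm foot; about 0.07 kg; origin at the centre of its underside, z up; olive-green paint, 33 mm round sticker painted olive on the lid; stands loose on the table beside the tray; goes into the ring well between ochre and blue
- cup_brown: round lidded plastic paint cup, 71 mm across the rim (top 6 mm), 55 mm tall, tapering evenly to a 49 mm foot; about 0.07 kg; origin at the centre of its underside, z up; brown (reddish grey-brown) paint, 33 mm round sticker painted brown on the lid; stands loose on the table beside the tray; goes into the ring well between red and ochre
- cup_white: small all-white lidded paint cup, 56 mm across its rim (the top 5 mm) and 44 mm tall, tapering to a 40 mm foot; about 0.06 kg; origin at the centre of its underside, z up; stands loose on the table beside the tray; goes into the smaller middle well
- cup_mint: round lidded plastic paint cup, 71 mm across the rim (top 6 mm), 55 mm tall, tapering evenly to a 49 mm foot; about 0.07 kg; origin at the centre of its underside, z up; pale mint-green paint, 33 mm round sticker painted mint on the lid; a bystander on the table at the right, to be left where it is

How it is judged:
By the outcome, as a careful person would: the job done as asked, in the order asked, and still so for the second after the job is handed in, with the robot touching nothing.
It also fails if it takes over 99 s, if anything falls off the work surface, if the arm or the gripper's body presses on something with over 40 N, if the wrist force passes 120 N, or if a joint passes its speed limit or range.

## Working session

There is one attempt and no reset: what is moved stays moved. The work goes in short steps, Python scripts to look and compute and a shell command to move; the robot and the scene stay as the last step left them, time stands still between calls to the robot, and variables do not carry over. Pictures are saved under pics/ and viewed, at most 14 in all, crops included, and the job is handed in when it is done.

```bash
mkdir -p pics
python3 - <<'E'
from rig import sensors, vision, r
import cv2,numpy as np
s=sensors.observe();print(s,r.tips_ahead)
for n in("top","side"):
    im,d=vision.get_image(n);cv2.imwrite(f"pics/{n}0.png",im);np.save(f"{n}0.npy",d);print(n,vision.camera_params(n))
E
```

```text
{'clock': 0.0, 'qpos': array([-1.41563638e+00,  2.59200833e-01,  2.07027776e-02,  1.33369500e+00,
       -4.04517327e-05,  1.41818048e+00]), 'joint_vel': array([-0.00035721,  0.00039371,  0.00015963,  0.0002752 , -0.00424738,
       -0.0009296 ]), 'joint_torque': array([-2.44766279e-04, -5.55638838e+01,  3.44528568e+01,  1.35455694e-02,
       -2.18517658e-05, -1.50575573e-06]), 'position': array([ 166.54901651, -523.88021328,  247.63824648]), 'eef_rot': array([ 9.88182363e-01,  1.53281211e-01, -2.11141985e-05, -6.98337223e-04]), 'wrist_force': array([-0.24124279, -1.39752826, -0.15622842]), 'wrist_torque': array([0.04163442, 0.01441498, 0.00658054]), 'finger_force': 0.0, 'width': 85.420735757159} 17.0
top {'mtx': array([[368.48220546,   0.        , 320.91052533],
       [  0.        , 368.48220546, 198.92428378],
       [  0.        ,   0.        ,   1.        ]]), 'k1': -0.025544076477794008, 'eye': array([ 470.41944724,  -71.59265667, 1140.20930704]), 'rotation': array([ 0.03244795, -0.01747269, -0.70446233,  0.70878393])}
side {'mtx': array([[460.65413142,   0.        , 310.20781515],
       [  0.        , 460.65413142, 201.83123828],
       [  0.        ,   0.        ,   1.        ]]), 'k1': -0.10493893500466478, 'eye': array([ 152.09773378, 1189.31653601,  706.52495917]), 'rotation': array([-0.08172274,  0.5209634 ,  0.84222785, -0.11211951])}
```

View pics/top0.png

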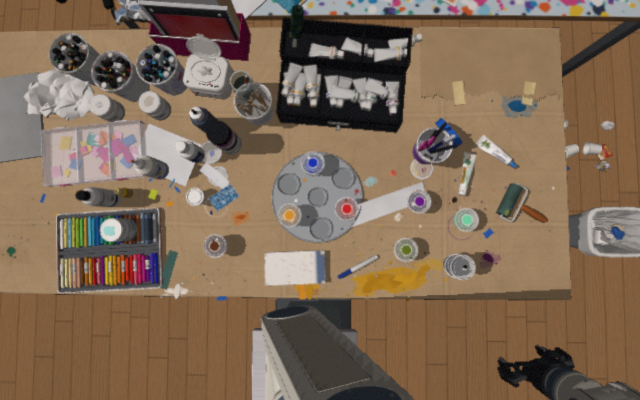

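View pics/side0.png

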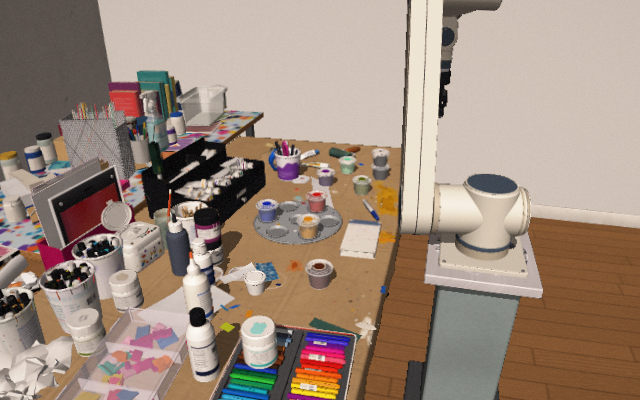

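The top view shows blue (313,162), ochre (290,216) and red (347,209) in the tray around (317,197). Loose cups are purple (419,202), olive (405,250), brown (215,245) and white (195,197), with mint at (466,220). The side view shows the same cups, for example brown at (319,267) and white at (255,277).

```bash
cat > h.py <<'E'
import cv2,numpy as np
from rig import sensors, vision, r
from scipy.spatial.transform import Rotation as R
P={n:vision.camera_params(n) for n in("top","side")}
def ray(n,uv):
    p=P[n];x,y=(np.array(uv,float)-p["mtx"][:2,2])/p["mtx"][0,0]
    a=cv2.undistortPoints(np.array([[uv]],float),p["mtx"],np.array([p["k1"],0,0,0,0.]))[0,0]
    d=R.from_quat(p["rotation"]).apply([a[0],-a[1],-1]);return p["eye"],d
def plane(n,uv,z):
    e,d=ray(n,uv);return e+d*(z-e[2])/d[2]
def tri(a,b):
    (e,d),(f,g)=ray("top",a),ray("side",b)
    s=np.linalg.lstsq(np.c_[d,-g],f-e,rcond=None)[0]
    p,q=e+d*s[0],f+g*s[1];return (p+q)/2,np.linalg.norm(p-q)
def blob(im,seed,w=22,tol=28):
    u,v=seed;lab=cv2.cvtColor(im,cv2.COLOR_BGR2LAB).astype(float)
    c=np.median(lab[v-1:v+2,u-1:u+2].reshape(-1,3),0)
    D=(lab-c)*[.5,1.5,1.5];m=(np.linalg.norm(D,axis=2)<tol).astype(np.uint8)
    k=np.zeros_like(m);k[v-w:v+w,u-w:u+w]=1
    _,L,S,C=cv2.connectedComponentsWithStats(m*k,connectivity=4)
    l=L[v,u];return C[l],S[l]
E
cat > m.py <<'E'
from h import *
t=cv2.imread("pics/top0.png");s=cv2.imread("pics/side0.png");d=np.load("top0.npy")
S=dict(blue=((313,162),(267,204)),ochre=((290,216),(308,220)),red=((347,209),(317,195)),purple=((419,202),(326,172)),olive=((405,250),(362,179)),brown=((215,245),(319,267)),mint=((466,220),(347,158)),white=((195,197),(255,276)))
for n,(a,b) in S.items():
    (ca,sa),(cb,sb)=blob(t,a),blob(s,b)
    p,g=tri(ca,cb);print(n,ca.round(1),sa[2:],cb.round(1),sb[2:],p.round(1),g.round(1),"plane55",plane("top",ca,44 if n=="white" else 61 if n in("red","ochre","blue") else 55).round(1), "depth z",(1140.2-d[a[1],a[0]]).round())
lab=cv2.cvtColor(t,cv2.COLOR_BGR2HSV);m=((lab[...,1]<45)&(lab[...,2]>70)).astype(np.uint8);m[:145]=0;m[248:]=0;m[:,:262]=0;m[:,372:]=0
c=max(cv2.findContours(m,0,2)[0],key=cv2.contourArea);e=cv2.fitEllipse(cv2.convexHull(c));print(e,plane("top",e[0],8))
cv2.imwrite("pics/c1.png",np.vstack([cv2.resize(t[140:260,180:280],None,fx=3,fy=3).repeat(1,0)[:300],cv2.resize(m[145:245,265:365]*255,None,fx=3,fy=3)[...,None].repeat(3,2)]))
cv2.imwrite("pics/c2.png",cv2.resize(t[145:265,260:440],None,fx=4.4,fy=4.4,interpolation=cv2.INTER_CUBIC))
E
python3 m.py
```

```text
blue [312.4 162.3] [ 8  8 49] [266.2 203.1] [ 7  3 17] [655.9 -22.4  59.2] 0.9 plane55 [655.2 -22.6  61. ] depth z 49.0
ochre [289.  214.8] [ 9  9 65] [307.5 218.5] [ 8  4 28] [500.   45.3  59.6] 1.0 plane55 [499.5  45.   61. ] depth z 59.0
red [346.5 208.5] [ 8  8 52] [316.2 193.9] [ 7  3 18] [ 519.5 -123.5   59.7] 0.9 plane55 [ 519.  -123.6   61. ] depth z 63.0
purple [419.4 200.9] [ 8  9 52] [325.5 172. ] [4 1 4] [ 543.4 -340.1   47. ] 0.1 plane55 [ 542.9 -338.1   55. ] depth z 60.0
olive [405.9 249.6] [ 9  9 60] [361.5 178.5] [ 6  2 12] [ 400.5 -297.7   53. ] 0.7 plane55 [ 400.3 -297.3   55. ] depth z 67.0
brown [213.9 245.5] [ 9 10 61] [318.7 265.9] [10  6 45] [407.3 267.   53.8] 0.3 plane55 [407.5 266.7  55. ] depth z 52.0
mint [466.8 219.4] [10 10 79] [347.3 158.5] [ 8  2 15] [ 489.5 -476.6   53.9] 0.2 plane55 [ 489.4 -476.2   55. ] depth z 64.0
white [194.4 196.5] [ 18  18 248] [249.6 277.7] [ 33  34 609] [559.1 337.4  38.8] 11.3 plane55 [553.3 333.4  44. ] depth z 36.0
((320.5943908691406, 198.02395629882812), (89.2630386352539, 101.69035339355469), 105.3714828491211) [553.21717529 -46.32722537   8.        ]
```

View pics/c2.png

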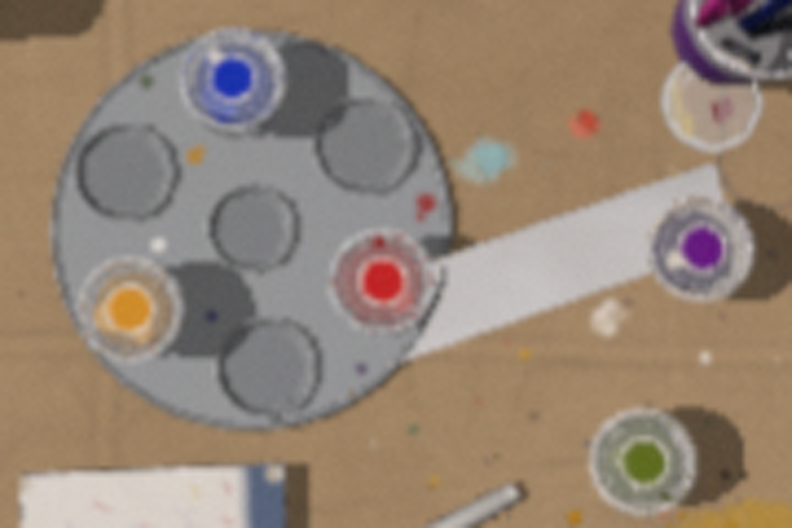

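View pics/c1.png

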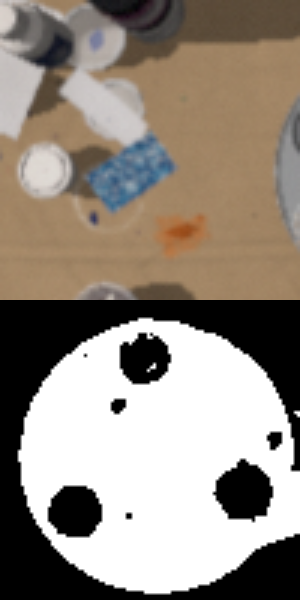

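Cup tops triangulate to about 60 mm in the tray and 54 mm on the table. The three ring cups lie 98 mm from their mean at (558.2, -33.6), which matches the text. I'll start the arm toward purple and refine white and purple meanwhile.

```bash
python3 -m crank '0 0 15 -9.8;0 0 15 -9.8;0 0 15 -9.8;0 0 15 -9.8;0 0 15 -9.8' 80
cat > go.py <<'E'
import sys
from h import *
s=sensors.observe();M=R.from_quat(s["eef_rot"])
t=np.array([float(v) for v in sys.argv[1:4]]);X=M.as_matrix()[:,0]
print("pos",s["position"].round(1),"psi",np.degrees(np.arctan2(X[1],X[0])).round(1),"w",s["width"],"F",s["wrist_force"].round(1),"t",s["clock"],"z",M.as_matrix()[:,2].round(3))
print("shift",M.inv().apply(t-s["position"]).round(1))
E
python3 go.py 543 -338.5 120
python3 - <<'E'
from h import *
s=cv2.imread("pics/side0.png");t=cv2.imread("pics/top0.png")
cv2.imwrite("pics/c3.png",np.hstack([cv2.resize(s[262:302,230:280],None,fx=8,fy=8),cv2.resize(s[158:198,305:355],None,fx=8,fy=8)]))
E
```

```text
clock: 0.72
position: [166.6, -523.9, 172.5]
eef_rot: [0.834, 0.552, 0.0, -0.0]
wrist_force: [-0.4, 0.0, -0.9]
width: 80.3
finger_force: 0.0
pos [ 166.6 -523.9  172.5] psi 67.0 w 80.34826304688043 F [-0.4  0.  -0.9] t 0.725 z [-0.     0.001 -1.   ]
shift [318.  273.8  52.5]
```

View pics/c3.png

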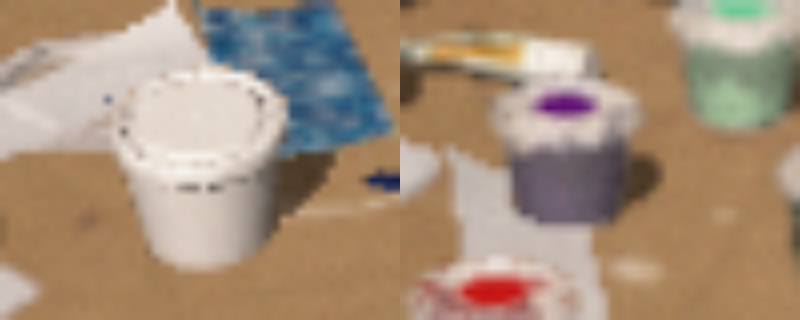

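The crop shows the white lid centred at side pixel (254.6,275.8) and the purple sticker at (325.5,170.7).

```bash
python3 -c "
from h import *
print(tri((194.4,196.5),(254.5,275.6)),tri((419.4,200.9),(325.5,170.6)))"
python3 -m crank '40 34 6 0;40 34 6 0;40 34 6 0;40 34 6 0;40 34 6 0;40 34 6 0;40 34 6 0;38 34 6 0'
python3 go.py 543 -338.5 40
```

```text
(array([553.21121864, 333.4488663 ,  44.2104484 ]), np.float64(0.11043640758558575)) (array([ 542.90728316, -338.49157871,   53.34666711]), np.float64(0.11200556782797781))
clock: 1.72
position: [543.8, -338.9, 124.7]
eef_rot: [0.836, 0.549, -0.0, -0.0]
wrist_force: [0.4, -0.2, -0.7]
width: 80.4
finger_force: 0.0
pos [ 543.8 -338.9  124.7] psi 66.6 w 80.43457110189676 F [ 0.4 -0.2 -0.7] t 1.725 z [-0.001  0.    -1.   ]
shift [ 0.1 -0.9 84.7]
```

```bash
python3 -m crank '0 -1 28 0;0 0 28 0;0 0 28 0;0 0 0 0'; python3 -m crank '0 0 0 0;0 0 0 0;0 0 0 0;0 0 0 0;0 0 0 0;0 0 0 0' 55 30; python3 -m crank '0 0 -10 0;0 0 -20 0;0 0 -30 0;0 0 -30 0;0 0 0 0'
python3 go.py 616.6 -112.4 100
python3 - <<'E'
from h import *
im,d=vision.get_image("side");cv2.imwrite("pics/s1.png",cv2.resize(im[80:230,230:430],None,fx=3.5,fy=3.5))
E
```

```text
clock: 2.22
position: [540.3, -338.7, 39.0]
eef_rot: [0.836, 0.549, -0.001, -0.002]
wrist_force: [0.0, 0.3, 0.2]
width: 79.8
finger_force: 0.0
clock: 2.98
position: [541.8, -340.0, 42.0]
eef_rot: [0.836, 0.549, 0.0, 0.001]
wrist_force: [-0.7, 0.9, 5.4]
width: 67.8
finger_force: 34.2
clock: 3.6
position: [542.4, -340.3, 134.0]
eef_rot: [0.836, 0.549, 0.001, 0.002]
wrist_force: [-0.1, 1.0, -0.9]
width: 67.4
finger_force: 34.1
pos [ 542.4 -340.3  134. ] psi 66.6 w 67.38553575466062 F [-0.1  1.  -0.9] t 3.6 z [ 0.003 -0.003 -1.   ]
shift [238.7 -22.4  33.6]
```

View pics/s1.png

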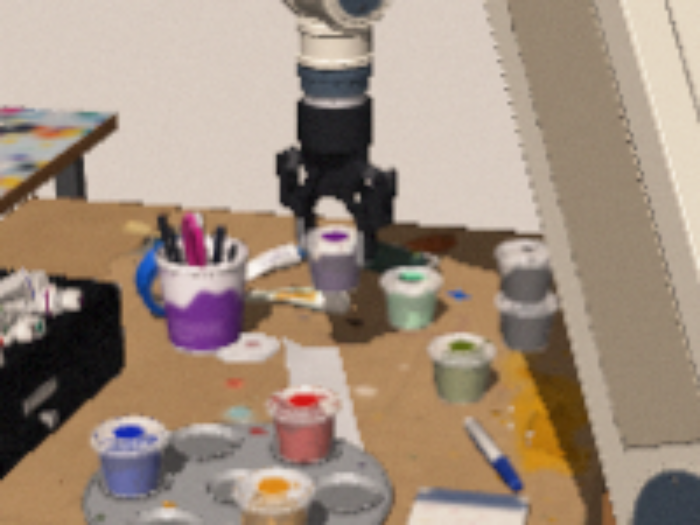

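Purple is held upright at side crop (335,260), gripped just under the rim.

```bash
python3 -m crank '35 -3.3 0 0;45 -4.3 0 0;45 -4.3 0 0;45 -4.3 0 0;40 -3.8 0 0;27 -2.6 0 0;0 0 0 0;0 0 0 0'
python3 go.py 615.9 -114 48
python3 - <<'E'
from h import *
im,d=vision.get_image("side");cv2.imwrite("pics/s2.png",cv2.resize(im[100:250,230:380],None,fx=4,fy=4))
E
```

```text
clock: 4.65
position: [614.3, -113.4, 130.4]
eef_rot: [0.836, 0.549, -0.001, -0.0]
wrist_force: [-0.3, -1.2, -0.6]
width: 67.6
finger_force: 34.1
pos [ 614.3 -113.4  130.4] psi 66.6 w 67.5555790955569 F [-0.3 -1.2 -0.6] t 4.65 z [-0.001  0.    -1.   ]
shift [ 0.2  1.8 82.4]
```

View pics/s2.png

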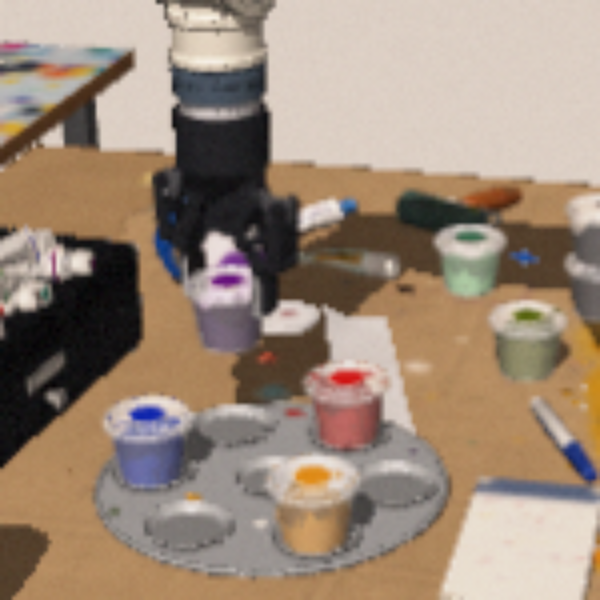

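Purple hangs upright over its well, with the sticker at crop (227,281). Lowering now.

```bash
python3 -m crank '0 1.5 25 0;0 0 25 0;0 0 20 0;0 0 0 0;0 0 0 0'; python3 -m crank '0 0 5 0;0 0 3 0;0 0 0 0;0 0 0 0';python3 go.py 615.9 -114 48;python3 -c "
from h import *
print(plane('side',(286.6,170.2),143))"
```

```text
clock: 5.32
position: [616.3, -114.5, 62.0]
eef_rot: [0.836, 0.549, 0.0, 0.0]
wrist_force: [0.2, -0.2, -0.4]
width: 67.2
finger_force: 34.1
clock: 5.82
position: [616.2, -113.7, 53.4]
eef_rot: [0.836, 0.549, 0.0, 0.0]
wrist_force: [-0.1, 0.3, -0.2]
width: 67.5
finger_force: 34.1
pos [ 616.2 -113.7   53.4] psi 66.6 w 67.51267935110693 F [-0.1  0.3 -0.2] t 5.825 z [ 0. -0. -1.]
shift [-0.4 -0.1  5.4]
[ 611.72044312 -103.95064797  143.        ]
```

```bash
python3 -m crank '0 0 2 0;0 0 2 0;0 0 0 0;0 0 0 0';python3 -m crank '0 0 2 0;0 0 1 0;0 0 0 0;0 0 0 0'
```

```text
clock: 6.32
position: [616.1, -113.8, 49.3]
eef_rot: [0.836, 0.549, -0.0, -0.0]
wrist_force: [0.9, -0.5, -0.6]
width: 67.0
finger_force: 34.1
clock: 6.82
position: [616.4, -113.8, 48.0]
eef_rot: [0.836, 0.549, 0.001, 0.001]
wrist_force: [-4.5, 0.2, 14.0]
width: 67.3
finger_force: 35.1
```

```bash
python3 -m crank '0 0 0 0;0 0 0 0;0 0 0 0;0 0 0 0' 80;python3 -m crank '0 0 -20 0;0 0 -30 0;0 0 -35 0;-30 -15 0 0;-50 -25 0 0;-50 -25 0 0;-50 -25 0 0;-50 -25 0 0'
python3 -m crank '-24 -10 0 0;0 0 0 0;0 0 0 0';python3 go.py 400.4 -297.5 44;python3 - <<'E'
from h import *
im,d=vision.get_image("side");cv2.imwrite("pics/s3.png",cv2.resize(im[140:260,230:400],None,fx=4,fy=4))
im2,d=vision.get_image("top");cv2.imwrite("pics/t3.png",im2)
for n,a in(("red",(347,209)),("blue",(312,162)),("ochre",(289,215)),("purple",(341,177))):
    c,s=blob(im2,a);print(n,c,s[2:],plane("top",c,61).round(1))
E
```

```text
clock: 7.32
position: [616.1, -113.7, 46.1]
eef_rot: [0.836, 0.549, -0.0, -0.0]
wrist_force: [0.0, -0.2, -0.4]
width: 79.7
finger_force: 0.0
clock: 8.32
position: [418.0, -280.2, 131.4]
eef_rot: [0.836, 0.549, 0.0, 0.0]
wrist_force: [0.2, -0.6, 0.3]
width: 80.0
finger_force: 0.0
clock: 8.7
position: [401.0, -297.1, 131.3]
eef_rot: [0.836, 0.549, 0.0, -0.0]
wrist_force: [0.2, 0.2, -0.3]
width: 79.9
finger_force: 0.0
pos [ 401.  -297.1  131.3] psi 66.6 w 79.93690062016795 F [ 0.2  0.2 -0.3] t 8.7 z [ 0.  0. -1.]
shift [-0.6 -0.4 87.3]
red [346.5 208.5] [ 8  8 52] [ 519.  -123.6   61. ]
blue [312.42857143 162.32653061] [ 8  8 49] [655.2 -22.6  61. ]
ochre [288.93650794 214.6984127 ] [ 9  9 63] [499.8  45.1  61. ]
purple [342.43137255 175.47058824] [ 8  8 51] [ 616.3 -111.4   61. ]
```

View pics/s3.png

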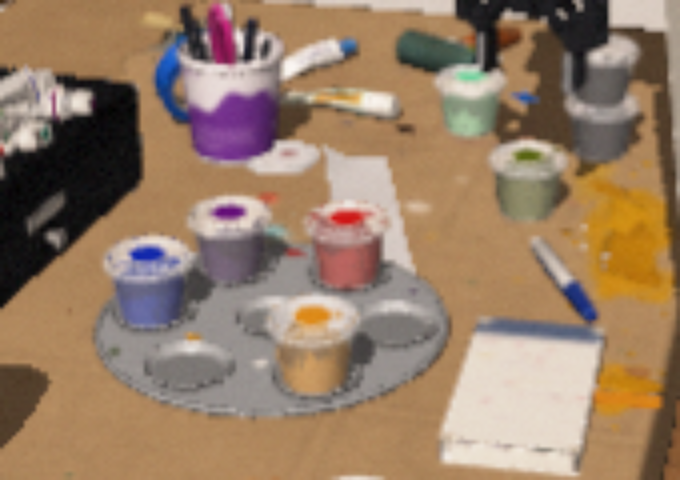

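Purple stands seated in its well at crop (230,240), and a top-view check puts it 1 mm from its target. Next is olive.

```bash
python3 -m crank '0 0 29 0;0 0 30 0;0 0 30 0;0 0 0 0;0 0 0 0'; python3 -m crank '0 0 0 0;0 0 0 0;0 0 0 0;0 0 0 0;0 0 0 0;0 0 0 0' 55 30; python3 -m crank '0 0 -10 0;0 0 -20 0;0 0 -30 0;0 0 -30 0;0 0 0 0;0 0 0 0'
python3 go.py 597.2 56.3 60
```

```text
clock: 9.43
position: [401.4, -297.3, 43.1]
eef_rot: [0.835, 0.55, 0.0, 0.0]
wrist_force: [0.6, -0.4, 1.2]
width: 79.8
finger_force: 0.0
clock: 10.18
position: [401.4, -297.7, 44.0]
eef_rot: [0.836, 0.549, 0.0, 0.001]
wrist_force: [0.1, 2.0, 6.9]
width: 67.4
finger_force: 31.9
clock: 10.92
position: [400.5, -297.2, 132.3]
eef_rot: [0.836, 0.549, 0.0, 0.0]
wrist_force: [-0.4, 0.2, -0.6]
width: 67.1
finger_force: 34.1
pos [ 400.5 -297.2  132.3] psi 66.6 w 67.14886896860747 F [-0.4  0.2 -0.6] t 10.925 z [ 0. -0. -1.]
shift [402.6  40.4  72.2]
```

```bash
python3 -m crank '35 3.5 0 0;52 5.2 0 0;60 6 0 0;60 6 0 0;60 6 0 0;60 6 0 0;45 4.5 0 0;30 3 0 0'; python3 -m crank '0 0 0 0;0 0 15 0;0 0 25 0;0 0 28 0;0 0 0 0;0 0 0 0';python3 go.py 597.2 56.3 49
```

```text
clock: 11.92
position: [597.1, 57.9, 130.8]
eef_rot: [0.835, 0.55, -0.001, -0.001]
wrist_force: [-0.0, 0.0, -1.0]
width: 67.4
finger_force: 34.1
clock: 12.68
position: [597.0, 55.0, 64.7]
eef_rot: [0.836, 0.549, 0.0, 0.0]
wrist_force: [-0.3, 0.2, 0.4]
width: 67.3
finger_force: 34.4
pos [597.   55.   64.7] psi 66.6 w 67.30560298466611 F [-0.3  0.2  0.4] t 12.675 z [ 0. -0. -1.]
shift [ 1.3 -0.3 15.7]
```

```bash
python3 -m crank '1 0 6 0;0 0 5 0;0 0 0 0;0 0 0 0'; python3 -m crank '0 0 2 0;0 0 1 0;0 0 0 0;0 0 0 0';python3 -m crank '0 0 1 0;0 0 1 0;0 0 0 0;0 0 0 0'
```

```text
clock: 13.18
position: [597.4, 56.7, 53.4]
eef_rot: [0.836, 0.549, 0.0, 0.0]
wrist_force: [0.0, -0.6, -1.7]
width: 67.4
finger_force: 34.4
clock: 13.68
position: [597.4, 56.6, 50.3]
eef_rot: [0.836, 0.549, -0.0, -0.0]
wrist_force: [0.6, 0.4, -1.3]
width: 67.3
finger_force: 34.4
clock: 14.18
position: [597.5, 56.7, 50.0]
eef_rot: [0.836, 0.549, 0.001, 0.0]
wrist_force: [-6.1, 1.0, 14.7]
width: 67.4
finger_force: 35.5
```

```bash
python3 -m crank '0 0 0 0;0 0 0 0;0 0 0 0;0 0 0 0' 80;python3 -m crank '0 0 -20 0;0 0 -30 0;0 0 -35 0;15 -33 0 0;22 -48 0 0;25 -55 0 0;25 -55 0 0;20 -44 0 0'
python3 -m crank '10 -22 0 0;0 0 0 0;0 0 0 0';python3 go.py 407.4 266.9 43;python3 - <<'E'
from h import *
im2,d=vision.get_image("top");cv2.imwrite("pics/t4.png",im2)
for n,a in(("red",(347,209)),("blue",(312,162)),("ochre",(289,215)),("purple",(342,175)),("olive",(288,182))):
    c,s=blob(im2,a);print(n,c.round(1),s[2:],plane("top",c,61).round(1))
E
```

```text
clock: 14.68
position: [597.4, 56.6, 48.1]
eef_rot: [0.836, 0.549, -0.0, -0.0]
wrist_force: [0.1, 1.1, -0.8]
width: 80.1
finger_force: 0.0
clock: 15.68
position: [422.4, 249.4, 133.4]
eef_rot: [0.835, 0.549, 0.0, -0.0]
wrist_force: [0.2, 0.6, -0.1]
width: 80.2
finger_force: 0.0
clock: 16.05
position: [408.3, 265.7, 133.3]
eef_rot: [0.836, 0.549, 0.0, 0.0]
wrist_force: [1.2, -0.1, -0.4]
width: 79.5
finger_force: 0.0
pos [408.3 265.7 133.3] psi 66.6 w 79.50816044605673 F [ 1.2 -0.1 -0.4] t 16.05 z [ 0. -0. -1.]
shift [ 0.7 -1.3 90.3]
red [346.5 208.5] [ 8  8 52] [ 519.  -123.6   61. ]
blue [312.4 162.3] [ 8  8 49] [655.2 -22.6  61. ]
ochre [289.  214.8] [ 9  9 64] [499.6  44.9  61. ]
purple [342.4 175.5] [ 8  8 51] [ 616.3 -111.4   61. ]
olive [285.5 182. ] [ 8  9 58] [596.2  56.5  61. ]
```

Olive measures (596, 56.5), which is on target. Next is brown.

```bash
python3 -m crank '1 -1 30 0;0 0 30 0;0 0 30 0;0 0 0 0;0 0 0 0'; python3 -m crank '0 0 0 0;0 0 0 0;0 0 0 0;0 0 0 0;0 0 0 0;0 0 0 0' 55 30; python3 -m crank '0 0 -10 0;0 0 -20 0;0 0 -30 0;0 0 -30 0;0 0 0 0;0 0 0 0'
python3 go.py 460.9 -44.7 60
```

```text
clock: 16.73
position: [408.2, 267.1, 44.1]
eef_rot: [0.836, 0.549, 0.0, 0.0]
wrist_force: [0.7, 0.8, -0.7]
width: 80.0
finger_force: 0.0
clock: 17.48
position: [408.4, 267.4, 45.0]
eef_rot: [0.836, 0.549, 0.001, 0.001]
wrist_force: [-0.8, -1.3, 6.6]
width: 67.5
finger_force: 31.9
clock: 18.23
position: [407.1, 267.2, 133.3]
eef_rot: [0.836, 0.549, 0.0, -0.0]
wrist_force: [-0.7, -0.4, -1.6]
width: 67.4
finger_force: 34.0
pos [407.1 267.2 133.3] psi 66.6 w 67.44722957498136 F [-0.7 -0.4 -1.6] t 18.225 z [ 0.  0. -1.]
shift [-265.   173.1   73.3]
```

```bash
python3 -m crank '-25 16.3 0 0;-45 29.4 0 0;-50 32.7 0 0;-50 32.7 0 0;-45 29.4 0 0;-35 22.9 0 0;-15 9.7 0 0;0 0 0 0'; python3 -m crank '0 0 0 0;0 0 15 0;0 0 25 0;0 0 28 0;0 0 0 0;0 0 0 0';python3 go.py 460.9 -44.7 51
```

```text
clock: 19.23
position: [460.8, -45.1, 132.6]
eef_rot: [0.836, 0.549, -0.0, -0.001]
wrist_force: [-0.2, 1.3, -0.8]
width: 67.1
finger_force: 34.0
clock: 19.98
position: [461.5, -44.0, 66.1]
eef_rot: [0.835, 0.55, 0.0, 0.0]
wrist_force: [-0.4, 0.3, -0.5]
width: 67.3
finger_force: 34.4
pos [461.5 -44.   66.1] psi 66.7 w 67.34855939365174 F [-0.4  0.3 -0.5] t 19.975 z [ 0.001 -0.    -1.   ]
shift [-0.9 -0.3 15.1]
```

```bash
python3 -m crank '0 0 6 0;0 0 6 0;0 0 0 0;0 0 0 0'; python3 -m crank '0 0 1 0;0 0 1 0;0 0 0 0;0 0 0 0';python3 -m crank '0 0 1 0;0 0 1 0;0 0 0 0;0 0 0 0'
```

```text
clock: 20.48
position: [461.2, -44.7, 53.3]
eef_rot: [0.836, 0.549, -0.0, -0.0]
wrist_force: [0.5, -0.6, -0.7]
width: 67.1
finger_force: 34.4
clock: 20.98
position: [461.2, -44.6, 51.3]
eef_rot: [0.836, 0.549, 0.0, -0.0]
wrist_force: [-0.2, -0.1, -0.6]
width: 67.3
finger_force: 34.4
clock: 21.48
position: [461.2, -44.7, 50.9]
eef_rot: [0.836, 0.549, 0.0, 0.001]
wrist_force: [-7.3, 1.0, 22.6]
width: 67.3
finger_force: 36.1
```

```bash
python3 -m crank '0 0 0 0;0 0 0 0;0 0 0 0;0 0 0 0' 80;python3 -m crank '0 0 -20 0;0 0 -30 0;0 0 -35 0;35 -6 0 0;55 -9.4 0 0;60 -10.3 0 0;60 -10.3 0 0;60 -10.3 0 0'
python3 -m crank '60 -10.3 0 0;40 -6.8 0 0;14 -2.4 0 0;0 0 0 0;0 0 0 0' 72;python3 go.py 553.2 333.4 33;python3 - <<'E'
from h import *
im2,d=vision.get_image("top");cv2.imwrite("pics/t5.png",im2)
for n,a in(("red",(347,209)),("blue",(312,162)),("ochre",(289,215)),("purple",(342,175)),("olive",(286,182)),("brown",(320,228))):
    c,s=blob(im2,a);print(n,c.round(1),s[2:],plane("top",c,61).round(1))
E
```

```text
clock: 21.98
position: [461.1, -44.6, 49.1]
eef_rot: [0.836, 0.549, -0.0, -0.0]
wrist_force: [0.4, -0.1, -0.5]
width: 79.7
finger_force: 0.0
clock: 22.98
position: [526.0, 223.6, 134.2]
eef_rot: [0.836, 0.549, 0.0, 0.0]
wrist_force: [-0.1, -0.3, 0.3]
width: 80.3
finger_force: 0.0
clock: 23.6
position: [552.9, 332.7, 134.3]
eef_rot: [0.836, 0.549, -0.0, 0.0]
wrist_force: [-0.1, -0.1, -0.4]
width: 71.9
finger_force: 0.0
pos [552.9 332.7 134.3] psi 66.6 w 71.90313444734973 F [-0.1 -0.1 -0.4] t 23.6 z [-0. -0. -1.]
shift [8.000e-01 1.000e-01 1.013e+02]
red [346.6 208.5] [ 8  8 58] [ 519.  -123.9   61. ]
blue [312.4 162.3] [ 8  8 49] [655.2 -22.6  61. ]
ochre [288.9 215.5] [ 9  7 49] [497.4  45.1  61. ]
purple [342.1 175.9] [ 8  8 47] [ 615.1 -110.6   61. ]
olive [285.6 182.6] [ 9  8 52] [594.5  56.3  61. ]
brown [319.7 228.4] [ 9 10 61] [460.2 -45.4  61. ]
```

```bash
python3 -m crank '1 0 35 0;0 0 35 0;0 0 30 0;0 0 0 0;0 0 0 0'; python3 -m crank '0 0 0 0;0 0 0 0;0 0 0 0;0 0 0 0;0 0 0 0;0 0 0 0;0 0 0 0' 40 30; python3 -m crank '0 0 -10 0;0 0 -20 0;0 0 -30 0;0 0 -40 0;0 0 0 0;0 0 0 0'
python3 go.py 558.2 -33.6 60;python3 - <<'E'
from h import *
im,d=vision.get_image("side");cv2.imwrite("pics/s6.png",cv2.resize(im[150:300,180:380],None,fx=4,fy=4))
E
```

```text
clock: 24.28
position: [554.1, 334.5, 35.8]
eef_rot: [0.836, 0.549, 0.001, 0.0]
wrist_force: [1.1, -0.7, -0.6]
width: 72.0
finger_force: 0.0
clock: 25.15
position: [554.3, 335.0, 36.3]
eef_rot: [0.836, 0.549, 0.001, 0.0]
wrist_force: [-0.9, -0.5, 5.8]
width: 53.5
finger_force: 30.8
clock: 25.9
position: [553.2, 334.9, 134.6]
eef_rot: [0.836, 0.549, 0.0, -0.0]
wrist_force: [0.7, -0.5, -1.4]
width: 53.8
finger_force: 31.7
pos [553.2 334.9 134.6] psi 66.6 w 53.807978270507334 F [ 0.7 -0.5 -1.4] t 25.9 z [ 0.  0. -1.]
shift [-336.3  150.6   74.5]
```

View pics/s6.png

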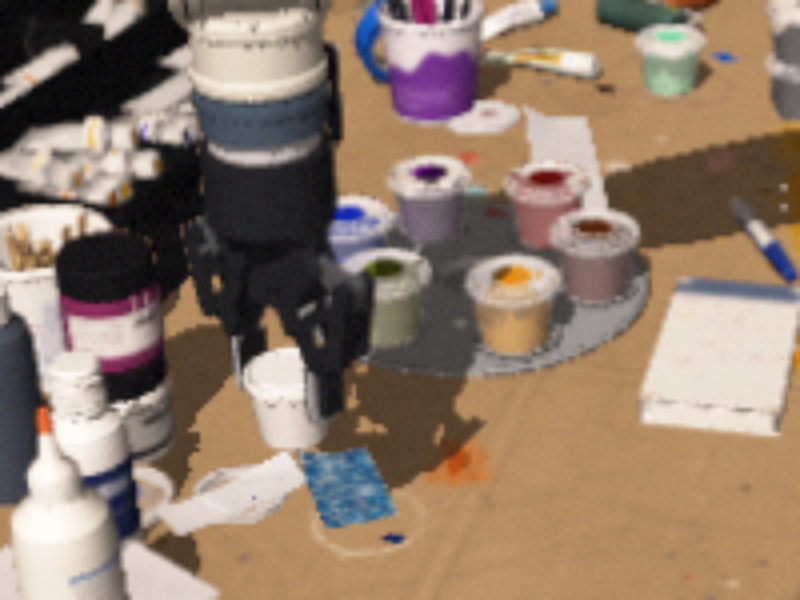

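White is held upright at crop (287,400), and all six ring cups are seated.

```bash
python3 -m crank '-30 13.5 0 0;-45 20.2 0 0;-54 24.3 0 0;-54 24.3 0 0;-54 24.3 0 0;-45 20.2 0 0;-33 14.8 0 0;-20 9 0 0'; python3 -m crank '0 0 0 0;0 0 0 0;0 0 20 0;0 0 25 0;0 0 28 0;0 0 0 0;0 0 0 0';python3 go.py 558.7 -32.5 42
```

```text
clock: 26.95
position: [558.1, -34.2, 133.2]
eef_rot: [0.836, 0.549, -0.001, -0.001]
wrist_force: [-0.3, -0.1, 0.3]
width: 53.7
finger_force: 31.7
clock: 27.82
position: [559.2, -31.8, 62.1]
eef_rot: [0.835, 0.55, 0.0, 0.0]
wrist_force: [0.4, -0.1, -0.7]
width: 53.5
finger_force: 31.9
pos [559.2 -31.8  62.1] psi 66.7 w 53.5303423296148 F [ 0.4 -0.1 -0.7] t 27.825 z [ 0.001 -0.    -1.   ]
shift [-0.8 -0.2 20.1]
```

```bash
python3 -m crank '-1 0 8 0;0 0 8 0;0 0 0 0;0 0 0 0'; python3 -m crank '0 0 1 0;0 0 1 0;0 0 0 0;0 0 0 0';python3 -m crank '0 0 1 0;0 0 1 0;0 0 0 0;0 0 0 0'
```

```text
clock: 28.32
position: [558.5, -33.3, 45.3]
eef_rot: [0.836, 0.549, 0.0, -0.0]
wrist_force: [-0.2, -0.4, -0.2]
width: 53.6
finger_force: 31.9
clock: 28.82
position: [558.5, -33.3, 43.3]
eef_rot: [0.836, 0.549, 0.0, 0.0]
wrist_force: [-0.8, 0.3, -0.5]
width: 53.5
finger_force: 31.9
clock: 29.32
position: [558.5, -33.3, 42.2]
eef_rot: [0.836, 0.549, 0.0, 0.0]
wrist_force: [-3.1, 0.4, 10.8]
width: 53.6
finger_force: 32.6
```

```bash
python3 -m crank '0 0 0 0;0 0 0 0;0 0 0 0;0 0 0 0' 72;python3 -m crank '0 0 -15 0;0 0 -30 0;0 0 -50 0;0 0 -50 0;-50 -20 0 0;-60 -20 0 0;-60 -20 0 0;-60 -20 0 0'
python3 -m crank '-50 -20 0 0;-50 -20 0 0;0 0 0 0;0 0 0 0';python3 - <<'E'
from h import *
T,_=vision.get_image("top");S,_=vision.get_image("side");cv2.imwrite("pics/t7.png",T)
cv2.imwrite("pics/f.png",np.hstack([cv2.resize(T[140:260,260:360],None,fx=4,fy=4),cv2.resize(S[160:280,240:340],None,fx=4,fy=4)]))
for n,a in dict(red=(347,209),blue=(312,162),ochre=(289,215),purple=(342,175),olive=(286,182),brown=(320,228),white=(316,196),mint=(467,219)).items():
    c,s=blob(T,a,12);print(n,c.round(1),s[2:],plane("top",c,55 if n=="mint" else 50 if n=="white" else 61).round(1))
E
```

```text
clock: 29.82
position: [558.4, -33.3, 41.1]
eef_rot: [0.836, 0.549, -0.0, -0.0]
wrist_force: [-0.5, 0.3, 0.5]
width: 72.1
finger_force: 0.0
clock: 30.82
position: [394.0, -212.1, 187.5]
eef_rot: [0.835, 0.55, 0.0, 0.001]
wrist_force: [0.5, -0.4, 0.0]
width: 72.1
finger_force: 0.0
clock: 31.32
position: [318.9, -287.0, 187.0]
eef_rot: [0.836, 0.549, 0.0, 0.0]
wrist_force: [-0.4, -0.3, -0.3]
width: 71.8
finger_force: 0.0
red [346.5 208.4] [ 8  8 53] [ 519.2 -123.4   61. ]
blue [312.4 162.3] [ 8  8 49] [655.2 -22.6  61. ]
ochre [289.  214.7] [ 9  9 62] [499.7  44.9  61. ]
purple [342.4 175.5] [ 8  8 51] [ 616.3 -111.4   61. ]
olive [285.5 182. ] [ 8  9 58] [596.2  56.5  61. ]
brown [319.7 228.4] [ 9 10 61] [460.2 -45.4  61. ]
white [316.  195.6] [ 20  19 270] [557.3 -33.4  50. ]
mint [466.9 219.4] [10 10 78] [ 489.3 -476.4   55. ]
```

View pics/f.png

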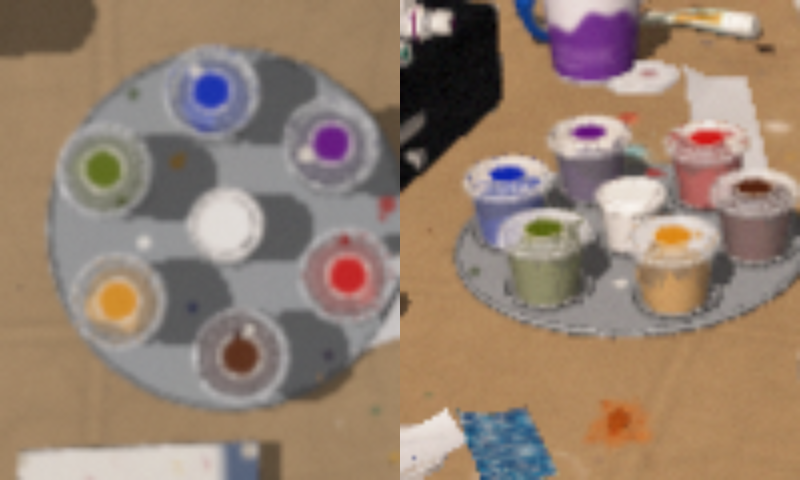

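Both views show all seven cups upright and seated, with purple at top crop (331,143), olive at (103,170), brown at (240,355) and white at (225,225). The base cups and mint have not moved.

```bash
python3 -c "
from rig import r
print(r.job_done())"
```

```text
the job is handed in; nothing more can be done
None
```

The colour wheel is finished and handed in at about 31 s on the robot clock: purple, olive, brown and white stand upright in their wells and released, and the red, ochre, blue and mint cups are where they started.

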